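# Hold the shelf slat for the saw cut

### The arm

A 6-joint arm with a two-finger parallel gripper is mounted at the origin on the work surface. World frame = base frame: x ahead of the robot, y to its left, z up, the work surface at z = 0. Lengths are in mm, angles in rad, forces in N, time in s.
With the tool pointing down it reaches from about 325 to 875 mm from the base axis. Payload 4.4 kg.
Tool frame: the origin (TCP) lies on the centre line of the jaws, within the pads' length; the fingertips stand ahead of it and the grasp point (between the pads) lies 6 mm ahead of it (ctrl.tcp_to_tips is the z of the fingertips in the tool frame, in mm); z points along the fingers, y is the line along which they close (so a half turn about z gives the same grasp; the last joint's range is limited). The gripper opens to 85 mm and grips with 20 to 120 N. Pads are 22 mm wide; open, the fingers measure 114 mm over their backs; the gripper's body (76 mm by 85 mm) begins 54 mm behind the grasp point. The pads swing forward as they close: fully open they stand 13 mm farther back than shut.
Start: joints at [0.957, 0.207, 1.542, -0, 1.393, -0.15], TCP at [257.236, 514.254, 256.282] pointing down, gripper open.
Joint ranges: [-2.73, 2.73], [-0.86, 2.22], [0.23, 2.46], [-1.11, 4.25], [0.08, 2.63], [-2.82, 2.82]. Speed limits (rad/s): [2.79, 2.79, 3.14, 3.14, 3.14, 3.14].

### API

Orientations are given as a 3x3 rotation matrix whose columns are the frame's x, y, z axes.
In Python, from plant import ctrl, sensors, optics gives the robot as it stands. Calls block until the motion is done:
- ctrl.move_ptp(position, orientation): joint-space move of the TCP to a pose.
- ctrl.move_l(position, rot=None, vel=150, threshold=None): straight line of the TCP; rot=None keeps the orientation; vel is the mean speed in mm/s. With threshold (N) it stops when the force on the tool has changed by that much, and returns True; else False.
- ctrl.set_joints(angles): joint-space move.
- ctrl.gripper_to(opening, force=None): finger opening in mm; force is the grip in N (None keeps the last); returns when the fingers have stopped.
- ctrl.hold(seconds).
- ctrl.solve_ik(position, orientation): joint angles nearest the present ones, or None.
- sensors.read_state(): the state.
- optics.grab_frame(name): name is "scene" or "side" or "wrist"; returns (picture, depth): 480x640x3 uint8, red, green, blue; 480x640 float32, mm along the optical axis (not along the pixel's ray), 0 where there is no reading.
- optics.camera_params(name): a dict with "mtx" (3x3 intrinsics, pixels), "R" (3x3) and "t" (3): a world point X has camera coordinates R X + t; the wrist camera has in their place "T_tool_cam" (4x4, takes a point from camera to tool coordinates, whose origin is the TCP and whose axes are the flange's). Camera axes: x right, y down, z forward; pixel columns grow to the right and rows downward; lengths in mm; the calibration is good to about 2 mm. The wrist camera is an equidistant fisheye: a pixel r from the principal point sees the ray r / f radians off the axis. A picture is of the moment at which its call begins: read the wrist's pose just before it. camera_params takes no time and is no camera call.
A pose or a line that the arm cannot do raises ctrl.MotionError and nothing moves.
- ctrl.finish_job(): hands the job in; it is judged then, once.
The state is a dict: "t": time; "q": joint angles; "qvel": joint speeds; "tau": joint torques, N m; "eef_pos": TCP position; "eef_rot": TCP orientation; "force": force on the tool from outside, world axes, zero at the start; "wrist_torque": the same for the moment, N m; "grip_width": finger opening in mm; "grasp_force": force on a finger pad.
Only numpy, scipy, OpenCV 4.12 (cv2) and the standard library are available. Lean on these libraries where they do the work, as an engineer would, in place of code of your own. Each camera call takes 0.05 s, during which the arm holds its last target. There are 200 camera calls.

### The job

A new slat for the comb shelves is to be sawn off at its red line. Push the slat back square against the fence of the sawing board, then slide it outward along the fence until the red line is exactly at the board's outer edge, without ever letting the long end tip down, and finish while still holding it there: fence side tight, slat level and pressed firmly down on the board, ready for the saw. Leave the tools, jars and other things on the counter alone.

Things in the scene. Friction and masses are not known exactly. Their poses are not given: they have to be found in the camera images.
- slat: Loose pine slat, 50 wide (x), 490 long (y), 20 thick (z), about 0.25 kg evenly spread, lying across the sawing board 15 to 50 mm short of the fence, turned up to 0.12 rad, line 85 to 140 mm inside the outer edge. Origin: centre of underside. +y: long waste end, goes outward; +x side goes to the fence. With the line at the edge its middle is 60 mm past the edge: it tips unless held down.
- slat_line (a point): The red crayon line, 6 mm wide, ruled straight across the slat's top face: this point is the line's centre on the top face, 60 mm from the slat's middle towards its inner (-y) end, 185 mm from that end.
- slat_heel (a point): Middle of the top edge of the slat's inner (-y) end.
- sawboard: Fixed plywood sawing board, 200 deep (x, away from the robot), 220 wide (y), flat top 50 mm above the counter. Origin: centre of its underside. Outward is +y; the outer edge is the +y edge, 110 mm from the centre. The fence's bearing face lies 65 mm from the centre towards +x, so a slat against it has its middle line 40 mm from the centre.
- board_edge (a point): Point on the board's outer (+y) top edge, 40 mm from its middle towards +x: where the red line belongs.
- fence: Fixed wooden fence on the sawing board, 30 deep, 100 long, 32 high, parallel to the board's y. Its -x face bears the slat. Origin: on that face at the board's top. It reaches from y = -2 to +98 mm of the origin (ending 12 mm short of the outer edge); the inner half of the board has no fence, so there both sides of the slat are free to grasp.
- saw: Loose back saw lying flat, 260 mm steel blade with brass back and dark handle. Leave alone.
- square: Loose try square lying flat, 120 mm dark wood stock, 150 mm steel blade. Leave alone.
- honey_jar: Loose jar of honey with yellow lid, 84 mm across, 125 high. Leave alone.
- small_jar: Loose small jar of honey with yellow lid, 62 mm across, 85 high. Leave alone.
- ladle: Loose wooden honey ladle, bowl 72 mm across and 34 high, 300 mm long. Leave alone.
- hammer: Loose hammer lying flat. Leave alone.
- offcut: Loose pine offcut, 50 x 75 x 20 mm. Leave alone.

How it is judged (in metres and radians):
On the way:
1. the slat bears squarely on the fence while its red line is still at least 15 mm inside the outer edge (x of slat in the frame of sawboard above 0.036 m and angle between the y axis of slat and the y axis of sawboard, either way round below 0.03 rad and y of slat_line in the frame of sawboard below 0.095 m), for 0.1 s.
At the end, for the whole second after the job is handed in: Through the last second: red line within 4 mm of the board's outer edge; slat within 4 mm of the fence and parallel to it within 1.7 degrees; level within 1.4 degrees and still; held by the fingers (over 3 N) and pressed on the board with over 6 N in all (its weight is 2 to 3 N) (y of slat_line in the frame of sawboard between 0.106 and 0.114 m and x of slat in the frame of sawboard above 0.036 m and angle between the y axis of slat and the y axis of sawboard, either way round below 0.03 rad and angle between slat's own z axis and vertical below 0.025 rad and contact force between the fingers and slat above 3 N and contact force between slat and sawboard above 6 N and linear speed of slat below 0.01 m/s); the arm keeps its last pose, push and grip.
It fails at once if the slat tips by more than 6 degrees (angle between slat's own z axis and vertical above 0.105 rad).
It fails at once if a tool, jar or other thing on the counter is moved by more than 25 mm (distance of any of saw, square, honey_jar, small_jar, ladle, hammer, offcut from where it was at the start of the episode above 0.025 m).
It also fails if it takes over 38 s, if anything falls off the work surface, if the arm or the gripper's body presses on something with over 40 N, if the wrist force passes 120 N, or if a joint passes its speed limit or range.

## Working session

There is one attempt and no reset: what is moved stays moved. The work goes in short steps, each a Python script; the robot and the scene stay as the last script left them, time stands still between calls to the robot, and variables do not carry over. Pictures are saved under pics/ and viewed, at most 10 in all, crops included, and the job is handed in when it is done.

```bash
mkdir -p pics; ls
python3 - <<'E'
from plant import ctrl, sensors, optics
import cv2,numpy as np
for n in ("scene","side"):
    p,d=optics.grab_frame(n); cv2.imwrite(f"pics/{n}0.png",p[:,:,::-1]); np.savez(f"{n}0.npz",p=p,d=d,**optics.camera_params(n))
    c=optics.camera_params(n); print(n,-c["R"].T@c["t"])
print(ctrl.tcp_to_tips, sensors.read_state()); print(optics.camera_params("wrist"))
E
```

```text
pics
scene [1307.07939419   -4.24665999  610.20426515]
side [  312.28651517 -1123.67307938   961.82757153]
25.0 {'t': 0.1, 'q': array([ 9.56492786e-01,  2.07343255e-01,  1.54281303e+00, -4.91771439e-06,
        1.39349441e+00, -1.50481765e-01]), 'qvel': array([ 0.00166043, -0.00259839, -0.00469131, -0.00027948, -0.00060227,
        0.00031884]), 'tau': array([ 2.00442137e-04, -3.84095585e+01, -2.92545998e+01, -1.70202197e-04,
        4.89070473e-03,  2.72355339e-05]), 'eef_pos': array([256.87256292, 513.72974478, 255.23608897]), 'eef_rot': array([[-8.94349498e-01,  4.47367385e-01, -1.18227681e-03],
       [ 4.47368844e-01,  8.94347963e-01, -1.68456869e-03],
       [ 3.03745764e-04, -2.03550697e-03, -9.99997882e-01]]), 'force': array([ 0.35108121, -0.16197678,  0.73154047]), 'wrist_torque': array([-0.00603259, -0.03019253,  0.00044144]), 'grasp_force': 0.0, 'grip_width': 84.89899403635346}
{'mtx': array([[371.64829954,   0.        , 317.0809872 ],
       [  0.        , 371.64829954, 235.60835341],
       [  0.        ,   0.        ,   1.        ]]), 'T_tool_cam': array([[-5.73081937e-04, -9.60637749e-01, -2.77803504e-01,
         7.01384744e+01],
       [ 9.99999832e-01, -5.27605753e-04, -2.38455733e-04,
         2.01919357e-01],
       [ 8.24988520e-05, -2.77803594e-01,  9.60637890e-01,
        -1.19262377e+02],
       [ 0.00000000e+00,  0.00000000e+00,  0.00000000e+00,
         1.00000000e+00]])}
```

View pics/scene0.png

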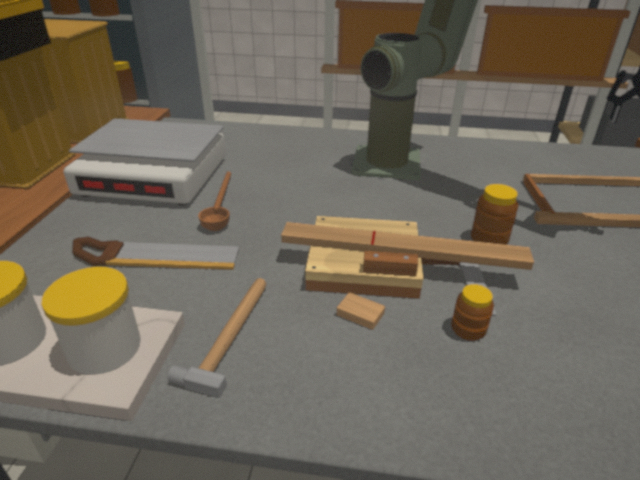

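View pics/side0.png

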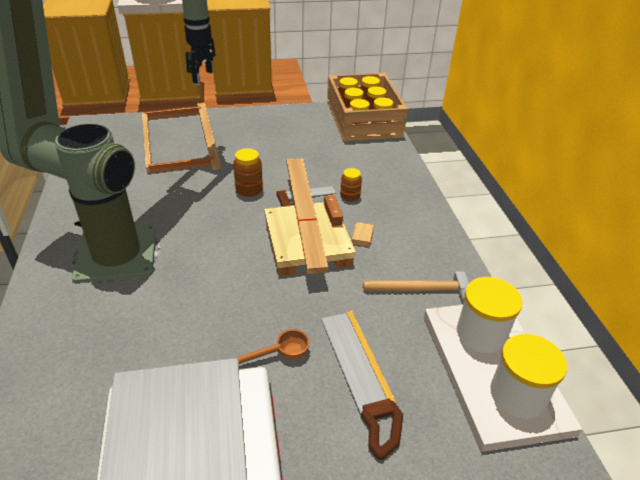

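The scene view shows the slat from (283,235) to (530,258), its red line at (374,238) and the fence at (390,262). The honey jar is at (495,215), and the try square lies under the slat's outer end. Next I'll measure from depth.

```bash
cat > meas.py <<'E'
import numpy as np,cv2
def cloud(z):
    d=z["d"].astype(float); v,u=np.mgrid[:480,:640]; m=d>0
    K=z["mtx"]; c=np.stack([(u-K[0,2])/K[0,0]*d,(v-K[1,2])/K[1,1]*d,d],-1)[m]
    return (c-z["t"])@z["R"], z["p"][m].astype(int)
def rect(P,name):
    P=P.astype(np.float32)
    img=np.zeros((500,500),np.uint8); o=np.array([250,-400])
    ij=((P[:,:2]-o)/2).astype(int); ok=((ij>=0)&(ij<500)).all(1); img[ij[ok,0],ij[ok,1]]=255
    img=cv2.morphologyEx(img,cv2.MORPH_CLOSE,np.ones((5,5)))
    n,l,s,c=cv2.connectedComponentsWithStats(img); 
    k=1+np.argmax(s[1:,4]); sel=np.zeros(len(P),bool); sel[ok]=l[ij[ok,0],ij[ok,1]]==k
    r=cv2.minAreaRect(P[sel][:,:2]); print(name,sel.sum(),np.round(r[0]),np.round(r[1]),r[2],"z",np.median(P[sel][:,2]))
    return P[sel]
E
python3 - <<'E'
from meas import *
for n in("scene","side"):
    P,C=cloud(np.load(n+"0.npz")); Z=P[:,2]
    w=(P[:,0]>250)&(P[:,0]<800)&(abs(P[:,1])<420)
    print(n, "table z",np.median(Z[w&(abs(Z)<15)]))
    S=rect(P[w&(Z>63)&(Z<76)],"slat")
    rect(P[w&(Z>44)&(Z<56)],"board"); rect(P[w&(Z>78)&(Z<88)],"fence")
    v=S[:,:2]-S[:,:2].mean(0); a=np.linalg.svd(v,full_matrices=False)[2][0]; print("axis",a*np.sign(a[1]))
    red=w&(Z>60)&(Z<80)&(C[:,0]>110)&(C[:,0]>2.3*C[:,1])
    print("red",red.sum(),np.median(P[red],0),P[red].min(0),P[red].max(0))
    o=w&(Z>6)
    for y in range(-400,400,40): pass
    for nm,lo,hi in(("jar",100,140),("small",80,95)):
        rect(P[w&(Z>lo)&(Z<hi)&(C[:,0]>150)&(C[:,2]<80)],nm)
E
```

```text
scene table z 0.8809843261169816Traceback (most recent call last):
  File "<stdin>", line 6, in <module>
  File "meas.py", line 13, in rect
    r=cv2.minAreaRect(P[sel][:,:2]); print(name,sel.sum(),np.round(r[0]),np.round(r[1]),r[2],"z",np.median(P[sel][:,2]))
cv2.error: OpenCV(4.12.0) /io/opencv/modules/imgproc/src/convhull.cpp:143: error: (-215:Assertion failed) total >= 0 && (depth == CV_32F || depth == CV_32S) in function 'convexHull'
```

```bash
sed -i 's/cv2.minAreaRect(P\[sel\]\[:,:2\])/cv2.minAreaRect(np.ascontiguousarray(P[sel][:,:2]))/' meas.py
cat > m1.py <<'E'
from meas import *
for n in("scene","side"):
    P,C=cloud(np.load(n+"0.npz")); Z=P[:,2]
    w=(P[:,0]>250)&(P[:,0]<800)&(abs(P[:,1])<420)
    print(n, "table z",np.median(Z[w&(abs(Z)<15)]))
    S=rect(P[w&(Z>63)&(Z<76)],"slat")
    rect(P[w&(Z>44)&(Z<56)],"board"); rect(P[w&(Z>78)&(Z<88)],"fence")
    v=S[:,:2]-S[:,:2].mean(0); a=np.linalg.svd(v,full_matrices=False)[2][0]; print("axis",a*np.sign(a[1]))
    red=w&(Z>60)&(Z<80)&(C[:,0]>90)&(C[:,0]>2.3*C[:,1])
    if red.sum(): print("red",red.sum(),np.median(P[red],0),P[red].min(0),P[red].max(0))
    rect(P[w&(Z>100)&(Z<140)],"jar")
E
python3 m1.py
```

```text
scene table z 0.8809843261169816
slat 4243 [505.  46.] [490.  57.] 88.37629699707031 z 70.53229
board 2360 [569.  43.] [489.  87.] 88.28196716308594 z 50.83664
fence 608 [580.  22.] [ 35. 100.] 1.0290347337722778 z 82.536766
axis [0.02778121 0.999614  ]
red 13 [509.28077601 -14.68897566  71.13475882] [487.26786432 -15.82146385  69.54656011] [524.4364479  -13.13329172  72.49639805]
jar 826 [370. 242.] [78. 73.] 31.685039520263672 z 121.993454
side table z -0.687104193114198
slat 2084 [502.  44.] [494.  51.] 88.5360107421875 z 68.95628
board 1619 [434. -32.] [234.  84.] 89.05022430419922 z 48.97129
fence 243 [576.  18.] [ 31. 106.] 3.416910171508789 z 81.23305
axis [0.02599025 0.9996622 ]
red 19 [499.4024128  -13.56094462  69.31371734] [477.65990418 -16.76862393  65.41386326] [522.2417594   -6.93559957  72.68014738]
jar 417 [361. 239.] [73. 74.] 46.66431427001953 z 121.90103
```

Run:
```python
from plant import ctrl, sensors, optics
import cv2,numpy as np
R=np.array([[0,1,0],[1,0,0],[0,0,-1.]])
ctrl.move_ptp([530,-10,285],R); ctrl.hold(0.2)
s=sensors.read_state(); p,d=optics.grab_frame("wrist")
c=optics.camera_params("wrist"); T=np.eye(4);T[:3,:3]=s["eef_rot"];T[:3,3]=s["eef_pos"]
np.savez("wrist1.npz",p=p,d=d,mtx=c["mtx"],T=T@c["T_tool_cam"]); cv2.imwrite("pics/wrist1.png",p[:,:,::-1])
print(s["t"],s["eef_pos"],s["q"],s["force"])
```

```text
2.425 [530.00795462  -9.25208405 284.96529048] [-1.80852715e-01  8.90844635e-02  1.61556223e+00  1.05819836e-04
  1.43703303e+00 -1.82227153e-01] [ 0.63548171  0.17923845 -0.30972177]
```

View pics/wrist1.png

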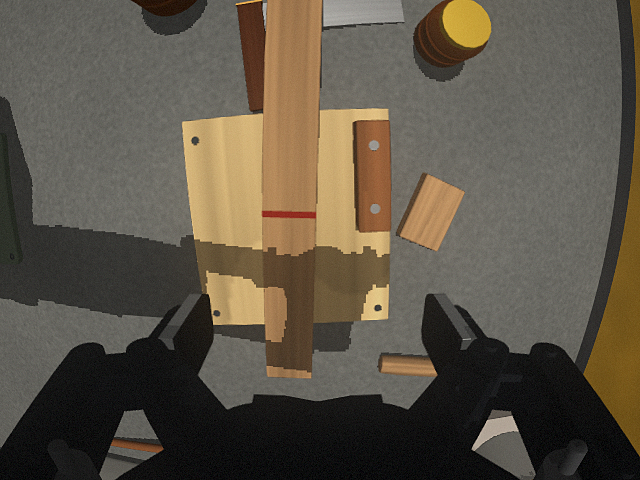

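The wrist view shows these features (pixels):
- Board outer edge: (183,122) to (388,108)
- Fence face: x≈356, rows 121 to 231
- Red line: (263,214) to (316,215)
- Heel: (266,376) to (311,378)

```bash
cat > ray.py <<'E'
import numpy as np
def px(z,u,v,h):
    K=z["mtx"];T=z["T"];x=np.array([u-K[0,2],v-K[1,2]]);r=np.hypot(*x);th=r/K[0,0]
    d=T[:3,:3]@np.array([*(x/r*np.sin(th)),np.cos(th)]); return (T[:3,3]+d*(h-T[2,3])/d[2])[:2]
E
python3 - <<'E'
from ray import *
z=np.load("wrist1.npz")
for n,h,u,v in [("edgeL",50,183,122),("edgeR",50,388,108),("innerL",50,203,325),("innerR",50,388,319),("fenceO",82,356,121),("fenceI",82,355,231),("fenceBackO",82,390,121),("fenceBackI",82,390,231),("lineL",70,263,214),("lineR",70,316,214.5),("heelL",70,266,376),("heelR",70,311,378),("slatL",70,263.5,110),("slatR",70,319.5,110),("slatL2",70,267,12),("slatR2",70,322,12)]:
    print(n,np.round(px(z,u,v,h),1))
E
```

```text
edgeL [399.1  74.7]
edgeR [597.6  84.8]
innerL [ 402. -146.]
innerR [ 608.2 -136. ]
fenceO [563.7  70.4]
fenceI [564.7 -27.5]
fenceBackO [593.4  71.3]
fenceBackI [596.9 -27.4]
lineL [480.3 -14.4]
lineR [529.5 -15. ]
heelL [ 473.5 -198.7]
heelR [ 523.9 -200.4]
slatL [482.7  81. ]
slatR [532.5  80.2]
slatL2 [485.4 173.4]
slatR2 [534.7 172.2]
```

```bash
cat > rect.py <<'E'
import numpy as np,cv2
def ortho(z,h,x0,x1,y0,y1,s=0.5):   # rows: x, cols: y
    X,Y=np.meshgrid(np.arange(x0,x1,s),np.arange(y0,y1,s),indexing="ij")
    T=np.linalg.inv(z["T"]); P=np.stack([X,Y,0*X+h],-1)@T[:3,:3].T+T[:3,3]
    rho=np.hypot(P[...,0],P[...,1]); f=np.arctan2(rho,P[...,2])/np.maximum(rho,1e-9)*z["mtx"][0,0]
    return cv2.remap(z["p"],(P[...,0]*f+z["mtx"][0,2]).astype(np.float32),(P[...,1]*f+z["mtx"][1,2]).astype(np.float32),cv2.INTER_LINEAR).astype(float)
def edge(z,h,x0,x1,y0,y1,along,ch=None,s=0.5):
    I=ortho(z,h,x0,x1,y0,y1,s); I=cv2.GaussianBlur(I.sum(2) if ch is None else ch(I),(0,0),2)
    if along=="x": p=y0+s*np.abs(np.gradient(I,axis=1))[:,4:-4].argmax(1)+4*s; a=np.arange(x0,x1,s)
    else: p=x0+s*np.abs(np.gradient(I,axis=0))[4:-4].argmax(0)+4*s; a=np.arange(y0,y1,s)
    for _ in range(4):
        k=np.polyfit(a,p,1); e=abs(p-np.polyval(k,a)); m=e<max(1.5,np.median(e)*2); a,p=a[m],p[m]
    return k,len(a)
E
python3 - <<'E'
from rect import *
z=np.load("wrist1.npz")
q=lambda n,r,at: print(n,"slope %.4f at %g: %.1f n=%d"%(r[0][0],at,np.polyval(r[0],at),r[1]))
q("outer L",edge(z,50,410,465,60,100,"x"),543); q("outer R",edge(z,50,545,590,60,100,"x"),543)
q("inner L",edge(z,50,415,465,-160,-125,"x"),500);q("inner R",edge(z,50,540,600,-160,-125,"x"),500)
q("left",edge(z,50,385,420,0,70,"y"),20); q("left in",edge(z,50,385,420,-130,-50,"y"),20); q("right in",edge(z,50,590,620,-130,-40,"y"),20)
q("fence top face",edge(z,82,555,575,-18,62,"y"),20);q("fence foot",edge(z,50,555,572,-18,62,"y"),20)
q("fence back",edge(z,82,586,606,-18,62,"y"),20)
q("slat L",edge(z,70,465,495,-60,150,"y"),-14); q("slat R",edge(z,70,515,545,-60,60,"y"),-14)
q("line",edge(z,70,488,522,-30,0,"x"),505)
I=ortho(z,70,488,522,-30,0); r=(I[...,0]-I[...,1]).mean(0); y=np.arange(-30,0,.5); m=r>r.min()+.5*(r.max()-r.min()); print("line centre",(y[m]).mean(),m.sum()/2)
E
```

```text
outer L slope 0.0499 at 543: 82.5 n=110
outer R slope -0.2772 at 543: 84.3 n=52
inner L slope 0.0511 at 500: -140.1 n=100
inner R slope 0.0490 at 500: -140.5 n=107
left slope -0.0410 at 20: 400.1 n=98
left in slope -0.1763 at 20: 389.5 n=106
right in slope -0.0471 at 20: 600.4 n=147
fence top face slope -0.0499 at 20: 562.4 n=160
fence foot slope -0.0467 at 20: 565.4 n=160
fence back slope -0.0408 at 20: 595.9 n=160
slat L slope 0.0325 at -14: 478.8 n=402
slat R slope 0.0299 at -14: 529.9 n=198
line slope -0.0197 at 505: -15.4 n=68
line centre -14.75 6.0
```

Board yaw is 0.049 rad, its centre is about (502.6, -29.9), the line is 15 mm past centre, and slat yaw is -0.031 rad. These match the given sizes. Now I'll grasp near the heel.

```bash
cat > rb.py <<'E'
from plant import ctrl, sensors, optics
import numpy as np
TH=0.049; C=np.array([502.6,-29.9]); ex=np.array([np.cos(TH),np.sin(TH)]); ey=np.array([-ex[1],ex[0]])
def rot(yaw): # tool x along slat +y, tool y along +x
    return np.array([[-np.sin(yaw),np.cos(yaw),0],[np.cos(yaw),np.sin(yaw),0],[0,0,-1.]])
def b2w(x,y,z): return [*(C+x*ex+y*ey),z]
def show(n=""):
    s=sensors.read_state(); d=s["eef_pos"][:2]-C; f=s["force"]
    print(n,"t%.2f board xy (%.1f %.1f) z %.1f F(bx %.1f by %.1f z %.1f) M %s grip %.1f %.0fN yaw %.4f"%(s["t"],d@ex,d@ey,s["eef_pos"][2],f[:2]@ex,f[:2]@ey,f[2],np.round(s["wrist_torque"],2),s["grip_width"],s["grasp_force"],np.arctan2(s["eef_rot"][1,1],s["eef_rot"][0,1]))); return s
def snap(name,fn):
    import cv2
    c=optics.camera_params(name)
    if name=="wrist":
        s=sensors.read_state();T=np.eye(4);T[:3,:3]=s["eef_rot"];T[:3,3]=s["eef_pos"]; c={"mtx":c["mtx"],"T":T@c["T_tool_cam"]}
    p,d=optics.grab_frame(name); np.savez(fn+".npz",p=p,d=d,**c); cv2.imwrite(f"pics/{fn}.png",p[:,:,::-1])
E
python3 - <<'E'
from rb import *
R=rot(-0.031); g=[499.7,-166.7]
ctrl.move_ptp([*g,130],R); ctrl.move_l([*g,80],vel=100); show("down")
ctrl.gripper_to(45,60); show("grip"); ctrl.hold(.1); show()
snap("wrist","wrist2")
E
```

```text
down t4.02 board xy (-9.0 -136.4) z 80.5 F(bx 0.4 by 0.2 z 0.2) M [-0.01  0.02 -0.03] grip 85.1 0N yaw -0.0304
grip t4.44 board xy (-8.7 -137.1) z 81.1 F(bx -0.7 by 0.1 z 4.6) M [ 0.02  0.18 -0.03] grip 48.1 64N yaw -0.0311
 t4.54 board xy (-8.7 -137.1) z 81.1 F(bx 0.3 by 0.3 z 6.0) M [0.04 0.11 0.01] grip 48.5 64N yaw -0.0311
```

View pics/wrist2.png

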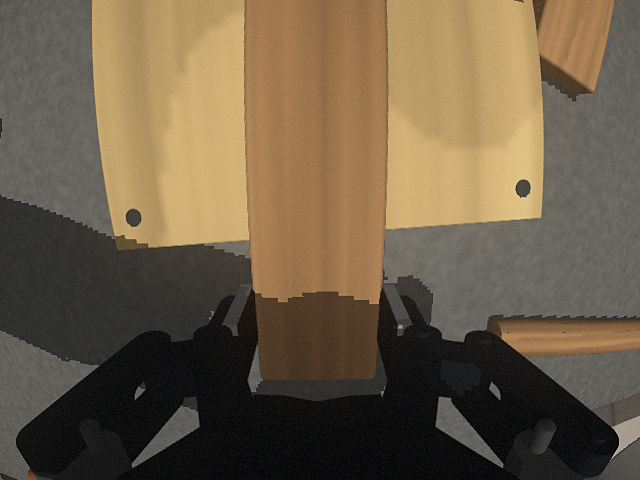

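The slat is gripped, with pads on both sides of the heel (rows 290 to 380). Next I'll square it, push it to the fence and measure.

```bash
python3 - <<'E'
from rb import *
s=sensors.read_state(); z=s["eef_pos"][2]
ctrl.move_l(b2w(34,-137,z),rot(TH),vel=60); ctrl.hold(.1); show("aligned")
h=ctrl.move_l(b2w(46,-137,z),vel=15,threshold=7); show(f"contact {h}"); ctrl.hold(.3); show()
snap("wrist","wrist3"); snap("scene","scene3")
E
python3 m1.py >/dev/null
python3 - <<'E'
from meas import *
z=np.load("scene3.npz");P,C=cloud(z);Z=P[:,2];w=(P[:,0]>250)&(P[:,0]<800)&(abs(P[:,1])<420)
S=rect(P[w&(Z>63)&(Z<76)],"slat"); 
red=w&(Z>60)&(Z<80)&(C[:,0]>90)&(C[:,0]>2.3*C[:,1]); print(red.sum(),np.median(P[red],0))
for a in range(-180,300,60):
    m=abs(S[:,1]-a)<12; print(a,m.sum(),np.round(np.percentile(S[m],[3,50,97],axis=0)[:,[0,2]],1).tolist())
import cv2; cv2.imwrite("pics/s3c.png",cv2.resize(z["p"][180:310,260:550,::-1],None,fx=2.7,fy=2.7,interpolation=cv2.INTER_CUBIC))
E
```

```text
aligned t5.57 board xy (34.2 -137.0) z 81.2 F(bx 0.1 by -0.3 z 2.7) M [-0.02  0.01  0.22] grip 48.7 64N yaw 0.0485
contact True t6.15 board xy (41.0 -137.0) z 81.3 F(bx -1.3 by 0.5 z 4.4) M [ 0.03 -0.02  0.32] grip 48.7 64N yaw 0.0514
 t6.45 board xy (41.0 -136.9) z 81.2 F(bx -0.6 by 0.2 z 6.0) M [ 0.04 -0.08  0.37] grip 48.2 64N yaw 0.0510
slat 3966 [539.  48.] [ 67. 490.] 4.773686408996582 z 70.682816
6 [536.78080781 -12.29445957  71.58550884]
-180 95 [[544.7, 63.9], [572.6, 70.4], [582.4, 73.2]]
-120 216 [[524.5, 64.1], [553.1, 70.7], [572.7, 72.6]]
-60 221 [[522.3, 63.9], [551.2, 70.5], [569.8, 72.2]]
0 121 [[517.7, 69.5], [534.1, 71.0], [549.3, 72.7]]
60 123 [[513.8, 69.2], [529.5, 70.9], [546.7, 72.8]]
120 223 [[511.1, 64.1], [540.3, 70.9], [559.0, 72.7]]
180 229 [[507.8, 65.4], [535.1, 70.8], [555.8, 72.6]]
240 236 [[503.6, 64.2], [531.8, 70.6], [552.4, 72.4]]
```

View pics/s3c.png

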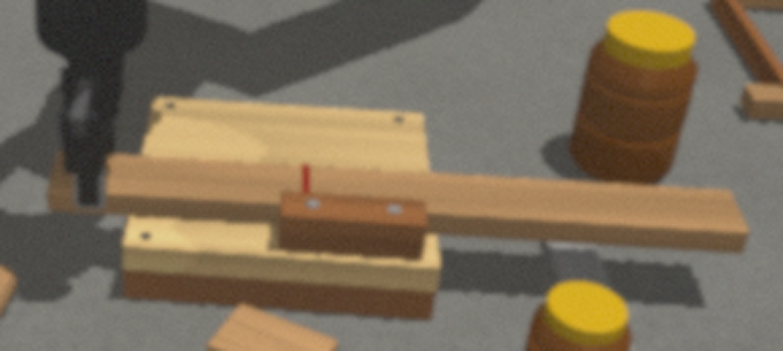

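View pics/wrist3.png

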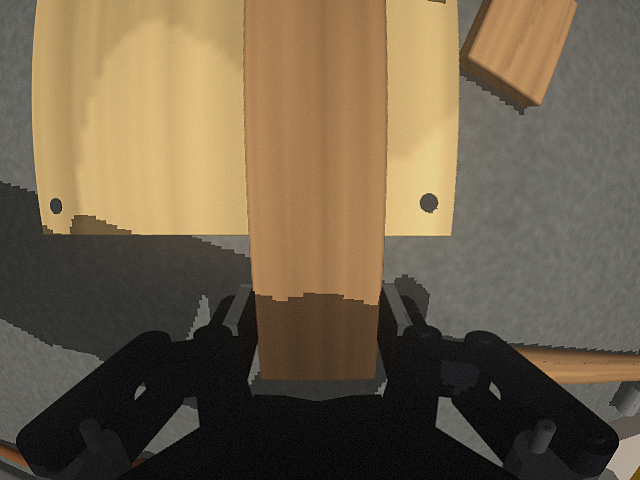

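The slat lies along the fence with the line well inside the edge, the scene crop shows it level, and the grip has not slipped. I'll preload it slightly and slide out.

```bash
cat >> rb.py <<'E'
def line_edge(fn):
    """red line centre (board frame) from a scene picture, on the slat's top plane z=70"""
    z=np.load(fn+".npz"); p=z["p"].astype(int); m=(p[...,0]>80)&(p[...,0]>2.2*p[...,1])&(p[...,0]>2.2*p[...,2])
    m[:200]=m[260:]=False; m[:,:330]=m[:,460:]=False
    v,u=np.nonzero(m); d=z["R"].T@(np.linalg.inv(z["mtx"])@np.stack([u,v,np.ones(len(u))])); o=-z["R"].T@z["t"]
    X=(o[:,None]+d*((70-o[2])/d[2]))[:2].T-C; print(fn,len(u),"px",np.median(u),"line board xy",np.round(np.median(X@np.stack([ex,ey],1),0),1))
E
python3 - <<'E'
from rb import *
line_edge("scene0"); line_edge("scene3")
z=sensors.read_state()["eef_pos"][2]
ctrl.move_l(b2w(42.,-137,z-.3),rot(TH),vel=15); ctrl.hold(.3); show("preload")
ctrl.move_l(b2w(42.,-90,z-.3),rot(TH),vel=40); show("slid")
ctrl.move_l(b2w(42.,-62,z-.3),rot(TH),vel=40); ctrl.hold(.2); show("slid2")
snap("scene","scene4"); line_edge("scene4")
E
```

```text
scene0 16 px 373.0 line board xy [ 5.3 15.6]
scene3 7 px 373.0 line board xy [31.5 16. ]
preload t7.10 board xy (40.9 -137.0) z 81.2 F(bx -3.2 by 0.0 z 8.6) M [0.05 0.53 0.55] grip 48.3 64N yaw 0.0499
slid t8.43 board xy (40.6 -92.7) z 81.2 F(bx -5.7 by -7.7 z 7.6) M [-1.19  0.72  0.48] grip 48.4 64N yaw 0.0501
slid2 t9.47 board xy (40.3 -64.7) z 81.2 F(bx -6.7 by -7.4 z 8.6) M [-1.22  0.85  0.35] grip 48.4 64N yaw 0.0498
scene4 11 px 410.0 line board xy [36.7 88. ]
```

Run:
```python
from rb import *
z=81.2-.3
ctrl.move_l(b2w(42.3,-39.3,z),rot(TH),vel=30); ctrl.hold(.2); s=show("slid")
y=(s["eef_pos"][:2]-C)@ey; ty=-39.3+(-42.1-y)
ctrl.move_l(b2w(42.3,ty,z-1.5),rot(TH),vel=10); ctrl.hold(.3); show("pressed")
snap("scene","scene5"); line_edge("scene5"); snap("wrist","wrist5"); snap("side","side5")
import cv2
q=np.load("scene5.npz"); a=cv2.resize(q["p"][200:300,290:460,::-1],(765,450),interpolation=cv2.INTER_CUBIC); cv2.imwrite("pics/s5c.png",a)
q=np.load("side5.npz"); a=cv2.resize(q["p"][130:290,240:380,::-1],None,fx=3.5,fy=3.5,interpolation=cv2.INTER_CUBIC); cv2.imwrite("pics/side5c.png",a)
```

```text
slid t10.63 board xy (40.1 -42.7) z 81.2 F(bx -8.4 by -10.6 z 10.1) M [-1.67  1.12  0.19] grip 48.1 65N yaw 0.0495
pressed t11.25 board xy (40.2 -42.7) z 81.2 F(bx -13.7 by -12.0 z 19.1) M [-1.81  1.72  0.16] grip 48.3 65N yaw 0.0497
scene5 21 px 422.0 line board xy [ 37.6 110. ]
```

View pics/s5c.png

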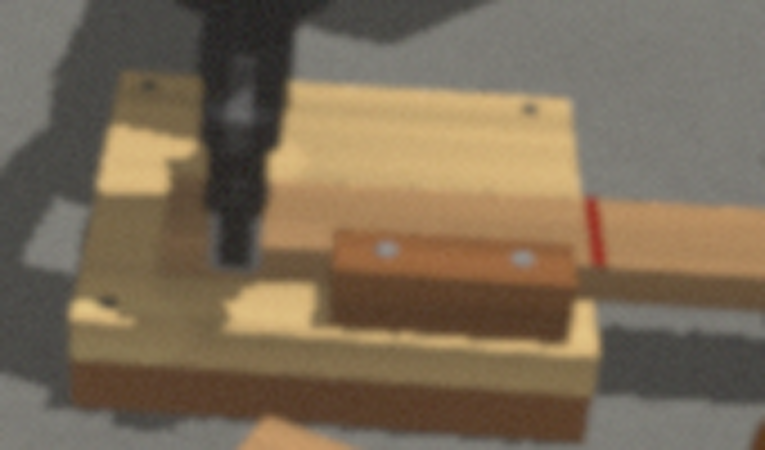

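View pics/side5c.png

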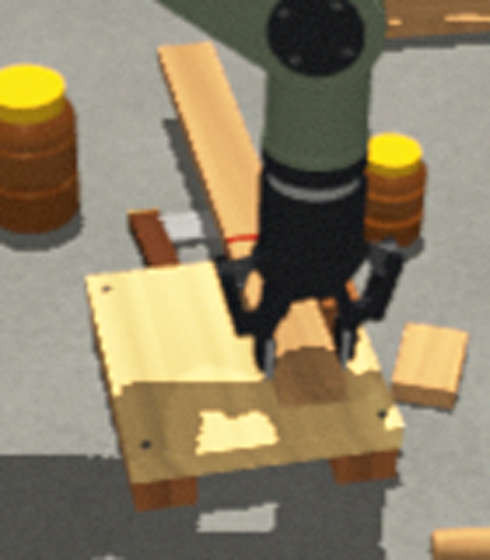

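Run:
```python
from rb import *
z=np.load("scene5.npz"); o=-z["R"].T@z["t"]
for n,u,v in(("far corner",290+573/4.5,200+98/4.5),("near corner",290+599/4.5,200+350/4.5)):
    d=z["R"].T@np.linalg.inv(z["mtx"])@[u,v,1]; X=(o+d*(50-o[2])/d[2])[:2]-C; print(n,X@ex,X@ey)
s=show(); print(s["eef_rot"][:,2]); ctrl.hold(.3); show()
```

```text
far corner -100.77024506221994 112.96356792184771
near corner 95.17332541842367 110.79592333472893
 t11.40 board xy (40.1 -42.7) z 81.2 F(bx -14.0 by -10.7 z 18.7) M [-1.82  1.71  0.13] grip 48.4 65N yaw 0.0497
[-0.00512391 -0.00721767 -0.99996082]
 t11.70 board xy (40.1 -42.7) z 81.2 F(bx -13.4 by -11.0 z 18.6) M [-1.82  1.7   0.19] grip 48.2 65N yaw 0.0497
```

The scene view puts the line about 1 mm inside the edge, so I'll nudge it out, press again and hand in.

Run:
```python
from rb import *
ctrl.move_l(b2w(42.3,-38.7,80.9),rot(TH),vel=10); ctrl.hold(.1); show()
y=-38.7
for _ in range(4):
    y+=.5; ctrl.move_l(b2w(42.3,y,80.9),rot(TH),vel=10); ctrl.hold(.15); s=show(f"y{y}")
    if (s["eef_pos"][:2]-C)@ey>-41.9: break
ctrl.move_l(b2w(42.3,y,79.6),rot(TH),vel=10); ctrl.hold(.4); show("final")
snap("scene","scene6"); line_edge("scene6")
ctrl.finish_job()
```

```text
t12.10 board xy (40.0 -41.6) z 81.3 F(bx -8.9 by -9.5 z 10.6) M [-1.43  1.17  0.04] grip 48.3 65N yaw 0.0490
y-38.2 t12.50 board xy (40.1 -41.5) z 81.2 F(bx -10.4 by -9.9 z 10.5) M [-1.62  1.13  0.07] grip 48.4 65N yaw 0.0491
final t13.18 board xy (40.1 -41.5) z 81.2 F(bx -12.2 by -9.2 z 18.0) M [-1.49  1.61  0.05] grip 48.0 65N yaw 0.0492
scene6 22 px 422.5 line board xy [ 37.5 111.3]
the job is handed in; nothing more can be done
```

I handed the job in at about 13 s with the slat square against the fence and the red line within about 1 mm of the outer edge by my measurements. It was gripped at about 65 N and pressed down with about 18 N; the verdict itself was not shown to me.

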